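# Hook out the key tray

### The arm

A 7-joint arm with a two-finger parallel gripper is mounted at the origin on the work surface. World frame = base frame: x ahead of the robot, y to its left, z up, the work surface at z = 0. Lengths are in m, angles in rad, forces in N, time in s.
With the tool pointing down it reaches from about 0.425 to 0.825 m from the base axis. Payload 3.6 kg.
Tool frame: the origin (TCP) lies at the very end of the fingers, on their centre line; the grasp point (between the pads) lies 19 mm behind it; z points along the fingers, y is the line along which they close (so a half turn about z gives the same grasp; the last joint's range is limited). The gripper opens to 93 mm and grips with 3 to 60 N. Pads are 15 mm wide; open, the fingers measure 128 mm over their backs; the gripper's body (75 mm by 188 mm) begins 65 mm behind the grasp point.
Start: joints at [1.284, 0.615, -0.013, 1.423, 0.008, 1.103, -0.04], TCP at [0.167, -0.628, 0.219] pointing down, gripper open.
Joint ranges: [-3.12, 3.12], [-0.3, 2.06], [-1.34, 1.32], [0.26, 2.42], [-1.36, 4.5], [0.01, 1.98], [-2.84, 2.84]. Speed limits (rad/s): [2.79, 2.79, 3.14, 3.14, 3.14, 3.14, 3.14].

### API

Orientations are given as a unit quaternion [x, y, z, w].
In Python, from station import manip gives the robot as it stands.
- The arm moves only by the tool play_rows, never from a script. Its argument "plan" is a list of rows, each a list of 7 numbers: the finger opening in cm, from 0 to 9.3, then the shift along the tool's x, y, z in cm, then the turn, a rotation vector about the tool's x, y, z in rad. In form: [[gripper, tx, ty, tz, wx, wy, wz], ...]. A call has 1 to 12 rows; each row shifts and turns the commanded pose from where the row before left it, along the tool's axes as they then stand; what a row does not reach is not made up. A row lasts 1/12 s, in which the tool goes at most 41.7 mm and 7.16 degrees, less where a joint would pass 70% of its speed; a pose out of reach is approached as far as the arm can. A call with a gripper value outside its range is refused whole. The fingers move at their own pace and stop on an object; "newtons" is the grip in N (left out, the last holds). Time passes only in rows, so rows that do not move let the fingers close. It gives the time, the measured TCP pose, the force, the opening and the grip force at its end, in the units of the state.
- manip.get_state(): the state, without advancing time (a new reading comes with each control period).
- manip.camera(name): name is "side" or "top"; returns the picture (420x560x3 uint8, blue, green, red); there is no depth.
- manip.get_calibration(name): a dict with "camera_matrix" (3x3 intrinsics, pixels), "eye" and "rotation" of the camera in the world. Camera axes: x right, y down, z forward; pixel columns grow to the right and rows downward; lengths in m; the calibration is good to about 2 mm. A picture is of the moment at which its call begins. get_calibration takes no time and is no camera call.
- manip.finish_job(): hands the job in; it is judged then, once.
The state is a dict: "time": time; "joint_pos": joint angles; "dq": joint speeds; "effort": joint torques, N m; "ee_pos": TCP position; "tcp_rot": TCP orientation; "ft_force": force on the tool from outside, world axes, zero at the start; "torque": the same for the moment, N m; "gripper_width": finger opening in m; "finger_force": force on a finger pad.
Only numpy, scipy, OpenCV 4.12 (cv2) and the standard library are available. Lean on these libraries where they do the work, as an engineer would, in place of code of your own. Each camera call takes 0.05 s, during which the arm holds its last target. There are 200 camera calls.

### The job

Take the hook from its cradle, drop its prong into the ring of the key tray, and draw the tray out gently until you feel its back press on the soft stop hidden under the roof. Unhook without pushing the tray back in (leave it out, resting against the stop, with keys and fob still in it), and lay the hook back in its cradle as it was. Touch the tray only with the hook, never yank it (no more than 18 N), and leave the other things on the shelf alone.

Things in the scene. Friction and masses are not known exactly. Their poses are not given: they have to be found in the camera images.
- housing: fixed plywood housing, 212 mm long, 136 wide, 117 high, open at its front mouth. Origin on the shelf (z = 0) at the middle of the mouth; +x inward, z up; inside width 116. A slot in its roof over the mouth (44 wide, 70 deep) shows the tray's ring from above. Draw the tray straight out along -x. An out-of-sight stop under the roof meets the tray's tall back wall after 31 to 88 mm of travel
- roof: its roof: origin and axes as the housing, underside z = 105 mm, top 117. Under it hangs the soft stop, a rubber pad from z = 46 up; its x is not told, differing by up to 45. Spring 1.2 N/mm, 12 mm of give, then hard. Press it with 4 N or more for 0.3 s (6 to 8 N above the drag). Eased off, the tray springs back about 5 mm, then friction holds it on the pad
- tray: loose grey plastic tray in the housing, open on top, 120 mm long (x), 110 wide, walls 5 thick and 40 high, back wall 58 high; 0.6 to 0.9 kg with contents, drags with 1.5 to 5 N. Origin: centre of its underside; axes as the housing's. It starts with its ring 43 to 55 inside the mouth, 3 play to each side wall. The force of the hook on it must stay under 18 N
- eye (a point): centre of the tray's flat steel pull ring, which lies level in front of the tray's front wall: 34 mm above the shelf, clear hole 17, bar 6 thick (z 31 to 37), 73 in front of the tray's origin. Axes as the tray's
- hook: loose hook tool, 0.13 kg, balanced about 10 mm in front of the handle's middle. Wooden handle 96 long (x), 22 wide (y), 26 high (z), origin at its middle; steel shaft, 7 in diameter, runs along +x at mid height to x = 150, then bends down into a prong. In the cradle its origin is 45 above the shelf, prong down
- prong_tip (a point): lowest point of the hook's prong: x = 147, y = 0, z = -32 from the hook's origin; axes as the hook's. The prong is 7 in diameter and leans 3 back towards the handle at its tip, upper end at x = 150
- cradle: fixed plywood tool rest, base 150 by 56 by 8 mm; z up, +x the way the hook points. Origin on the shelf under the middle of the resting handle. Two notched posts 12 thick: at x = -40 (notch floor z = 32, 36 wide, cheeks to z = 50) for the handle's rear, at x = 85 (floor z = 41.5, 24 wide, cheeks to z = 55.5) for the shaft; free between them for the fingers
- key_a: brass-plated key, 56 long, 4 thick, lying in the tray; origin at its underside
- key_b: brass-plated key, 50 long, 4 thick, lying in the tray; origin at its underside
- fob: black plastic scooter fob, 50 by 30 by 12, lying in the tray; origin at its underside
- stand: loose blue silicone phone stand, 85 by 70, 87 high, origin at its underside; stands on the side where the cradle is not; leave alone
- cap: loose steel bottle cap, 31 across, 6.5 high; leave alone
- padlock: loose brass padlock lying flat, 42 by 46 body with shackle, 20 high; leave alone
- torch: loose black pocket torch lying down, 117 long, 32 high; leave alone
There are look-alikes about, which are no part of the job. Of the things that look like the hook, the largest one is meant.

How it is judged:
On the way, in this order (a step that is already met when the one before it is completed fails the run):
1. the prong is down through the tray's ring (x of prong_tip in the frame of eye between -0.013 and 0.013 m and y of prong_tip in the frame of eye between -0.013 and 0.013 m and z of prong_tip in the frame of eye below -0.004 m), for 0.1 s.
2. with the prong in the ring, the tray is drawn against the hidden stop (4 N or more on the pad) (all of step 1 and contact force between tray and roof above 4 N), for 0.3 s.
At the end, for the whole second after the job is handed in: Tray drawn out at least 28 mm, flat, at rest, its back still touching the soft stop (over 0.2 N), keys and fob in it; hook at rest in its cradle: level and aligned within 0.15 rad, middle within 20 mm along, 12 mm across, 40 to 50 mm above the shelf (x of hook in the frame of cradle between -0.02 and 0.02 m and y of hook in the frame of cradle between -0.012 and 0.012 m and z of hook in the frame of cradle between 0.04 and 0.05 m and angle between the x axis of hook and the x axis of cradle, either way round below 0.15 rad and angle between hook's own z axis and vertical below 0.15 rad and linear speed of each of hook, tray below 0.02 m/s and contact force between tray and roof above 0.2 N and x of tray in the frame of housing below 0.088 m and angle between tray's own z axis and vertical below 0.1 rad and x of key_a in the frame of tray between -0.06 and 0.06 m and y of key_a in the frame of tray between -0.055 and 0.055 m and z of key_a in the frame of tray between -0.002 and 0.04 m and x of key_b in the frame of tray between -0.06 and 0.06 m and y of key_b in the frame of tray between -0.055 and 0.055 m and z of key_b in the frame of tray between -0.002 and 0.04 m and x of fob in the frame of tray between -0.06 and 0.06 m and y of fob in the frame of tray between -0.055 and 0.055 m and z of fob in the frame of tray between -0.002 and 0.04 m).
It fails at once if the hook bears on the tray with more than 18 N (contact force between hook and tray above 18 N).
It fails at once if the robot itself touches the tray or its contents (contact force between any of the arm, the fingers and tray above 0.5 N or contact force between any of the arm, the fingers and key_a above 0.5 N or contact force between any of the arm, the fingers and key_b above 0.5 N or contact force between any of the arm, the fingers and fob above 0.5 N).
It fails at once if a bystander is moved by more than 25 mm (distance of any of stand, cap, padlock, torch from where it was at the start of the episode above 0.025 m).
It also fails if it takes over 72 s, if anything falls off the work surface, if the arm or the gripper's body presses on something with over 40 N, if the wrist force passes 120 N, or if a joint passes its speed limit or range.

## Working session

There is one attempt and no reset: what is moved stays moved. The work goes in short steps, Python scripts to look and compute and a tool call to move; the robot and the scene stay as the last step left them, time stands still between calls to the robot, and variables do not carry over. Pictures are saved under pics/ and viewed, at most 10 in all, crops included, and the job is handed in when it is done.

Besides the shell and the picture viewer there is one more tool, called after "Request:" as name([rows], argument=value, ...), one row to a line, values as JSON. play_rows: Moves the arm, as the interface text tells. Its arguments: {"type":"object","properties":{"plan":{"type":"array"},"newtons":{"type":"number"}},"required":["plan"]}

```bash
mkdir -p pics; python3 - <<'E'
from station import manip
import cv2,json
for n in("top","side"):
    cv2.imwrite(f"pics/{n}0.png",manip.camera(n)); c=manip.get_calibration(n); print(n,c)
s=manip.get_state(); print(s)
E
```

```text
top {'camera_matrix': array([[499.75096445,   0.        , 276.17862113],
       [  0.        , 499.75096445, 206.79764184],
       [  0.        ,   0.        ,   1.        ]]), 'eye': array([0.33324653, 0.05744515, 1.27814939]), 'rotation': array([-0.70178951,  0.70764853, -0.05850376,  0.05746604])}
side {'camera_matrix': array([[385.85673543,   0.        , 277.43683415],
       [  0.        , 385.85673543, 212.83366342],
       [  0.        ,   0.        ,   1.        ]]), 'eye': array([ 0.19595041, -0.52499899,  0.73833484]), 'rotation': array([ 0.88431002, -0.25700323,  0.10144674, -0.37636907])}
{'time': 0.1, 'joint_pos': array([ 1.28449041,  0.61576871, -0.01262862,  1.4247557 ,  0.0080923 ,
        1.10341078, -0.04041463]), 'dq': array([-0.00026132, -0.00260978, -0.00058911, -0.00480109, -0.00163488,
       -0.00046463, -0.00093345]), 'effort': array([ 1.71864627e-03, -4.60040689e+01,  2.09631496e-01, -1.66244960e+01,
       -6.13836525e-02,  1.69308472e-02,  9.51417428e-05]), 'ee_pos': array([ 0.16681338, -0.62747994,  0.21762625]), 'tcp_rot': array([ 9.91570100e-01,  1.29566284e-01, -1.55801233e-04, -1.13574654e-03]), 'ft_force': array([-0.77311358, -0.4603756 ,  0.37002701]), 'torque': array([-0.00338582, -0.03780692,  0.00303103]), 'finger_force': 0.0, 'gripper_width': 0.09309636297037843}
```

View pics/top0.png

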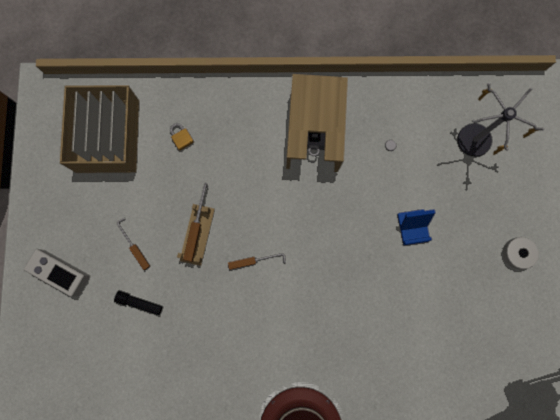

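View pics/side0.png

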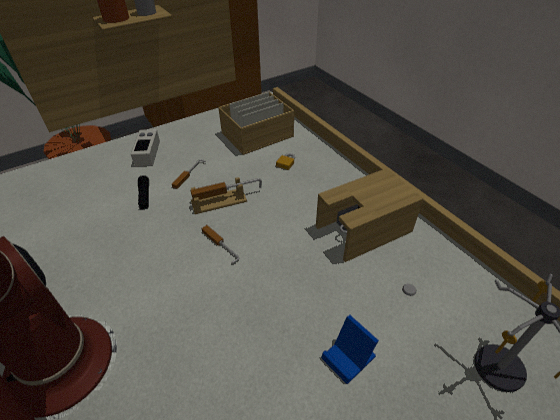

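```bash
cat > h.py <<'E'
import numpy as np,cv2
from scipy.spatial.transform import Rotation as R
from station import manip
def p2w(n,u,v,z):
    c=manip.get_calibration(n);d=R.from_quat(c['rotation']).as_matrix()@np.linalg.inv(c['camera_matrix'])@[u,v,1];e=c['eye']
    return e+d*(z-e[2])/d[2]
def w2p(n,p):
    c=manip.get_calibration(n);q=c['camera_matrix']@R.from_quat(c['rotation']).as_matrix().T@(np.array(p)-c['eye']);return q[:2]/q[2]
E
python3 - <<'E'
from h import *
t=cv2.imread('pics/top0.png');s=cv2.imread('pics/side0.png')
g=lambda i,x,y,w,h,k:cv2.resize(np.clip(i[y:y+h,x:x+w].astype(float)*1.5,0,255).astype('u1'),None,fx=k,fy=k,interpolation=cv2.INTER_CUBIC)
a=g(t,165,175,65,100,6);b=g(t,280,70,65,100,6)
cv2.imwrite('pics/c1.png',np.hstack([a,b]))
cv2.imwrite('pics/c2.png',np.hstack([g(s,185,165,85,60,4.5),g(s,310,165,85,60,4.5)]))
c=cv2.imread('pics/c2.png')
a=g(s,185,170,90,50,6);b=g(s,310,170,120,100,4)
cv2.imwrite('pics/c2.png',np.vstack([cv2.copyMakeBorder(a,0,0,0,max(0,b.shape[1]-a.shape[1]),0),cv2.copyMakeBorder(b,0,0,0,max(0,a.shape[1]-b.shape[1]),0)])[:600])
for u,v,z in((205,186,.045),(190,260,.058),(193,240,.058),(313,153,.034),(290,160,.117),(342,166,.117),(294,75,.117),(347,79,.117)):print(u,v,p2w('top',u,v,z).round(4))
E
```

```text
205 186 [0.5921 0.2336 0.045 ]
190 260 [0.406  0.2654 0.058 ]
193 240 [0.4547 0.2591 0.058 ]
313 153 [ 0.6787 -0.041   0.034 ]
290 160 [0.6388 0.0209 0.117 ]
342 166 [ 0.6231 -0.1031  0.117 ]
294 75 [0.8543 0.0083 0.117 ]
347 79 [ 0.8428 -0.1219  0.117 ]
```

View pics/c1.png

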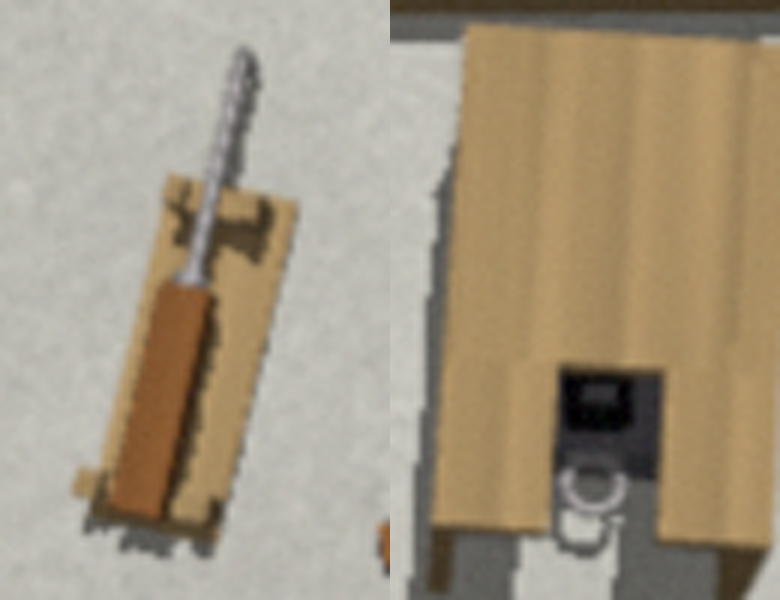

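View pics/c2.png

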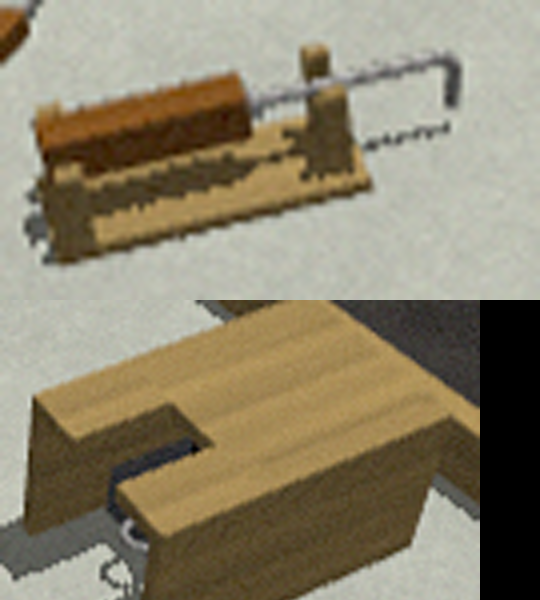

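```bash
python3 - <<'E'
from h import *
L=lambda x,y,z:p2w('top',165+(x+.5)/6-.5,175+(y+.5)/6-.5,z)
Q=lambda x,y,z:p2w('top',280+(x-390+.5)/6-.5,70+(y+.5)/6-.5,z)
h=[L(*c,.058) for c in((158,281),(212,289),(165,516),(111,508))]
tip=L(245,47,.047);print('handle',np.round(h,4),np.linalg.norm(h[0]-h[3]),np.linalg.norm(h[0]-h[1]))
m=np.mean(h,0);print('mid',m,'tip',tip,'dist',np.linalg.norm((tip-m)[:2]),'yaw',np.degrees(np.arctan2(*(tip-m)[1::-1])),
 np.degrees(np.arctan2(*(h[0]+h[1]-h[2]-h[3])[1::-1])))
b=[L(*c,.008) for c in((298,203),(215,540))];print('base right edge',b,np.degrees(np.arctan2(*(b[0]-b[1])[1::-1])),np.linalg.norm(b[0]-b[1]))
f=[Q(*c,.117) for c in((432,527),(770,548),(467,27))];print('house',np.round(f,4),np.linalg.norm(f[0]-f[1]),np.linalg.norm(f[0]-f[2]))
yaw=np.arctan2(*(f[2]-f[0])[1::-1]);yf=np.arctan2(*(f[0]-f[1])[1::-1])-np.pi/2
print('yaw',np.degrees(yaw),np.degrees(yf));mo=(f[0]+f[1])/2;print('mouth',mo)
s=[Q(*c,.117) for c in((560,366),(663,372),(548,530),(658,540))];print('slot',np.round(s,4))
e=Q(592,485,.037);print('eye',e,'in housing',R.from_euler('z',-yaw).apply(e-mo))
j=manip.get_state()['tcp_rot'];print(R.from_quat(j).as_matrix().round(3))
# side check
for p in (m,tip,e,mo):print(w2p('side',p).round(1))
E
```

```text
handle [[0.5006 0.2651 0.058 ]
 [0.4971 0.2428 0.058 ]
 [0.4045 0.2603 0.058 ]
 [0.408  0.2823 0.058 ]] 0.09427084069097061 0.02248738458201649
mid [0.45256926 0.26263351 0.058     ] tip [0.60089153 0.23236509 0.047     ] dist 0.15137923833570338 yaw -11.534090244705858 -10.620544867243378
base right edge [array([0.54076806, 0.2141575 , 0.008     ]), array([0.39721875, 0.24740868, 0.008     ])] -13.041756403249096 0.1473500757863638
house [[ 0.6453  0.029   0.117 ]
 [ 0.6355 -0.1056  0.117 ]
 [ 0.8567  0.0121  0.117 ]] 0.13498334614618593 0.21210276250596286
yaw -4.560113384074704 -4.132148544412357
mouth [ 0.64039479 -0.03830829  0.117     ]
slot [[ 0.7116 -0.0233  0.117 ]
 [ 0.7088 -0.0647  0.117 ]
 [ 0.6436 -0.0173  0.117 ]
 [ 0.6392 -0.0611  0.117 ]]
eye [ 0.68470115 -0.0415816   0.037     ] in housing [ 0.04442635  0.00025963 -0.08      ]
[[ 0.966  0.257 -0.001]
 [ 0.257 -0.966  0.002]
 [-0.    -0.002 -1.   ]]
[207.4 187.5]
[260.1 177.8]
[344.2 227.2]
[332. 210.]
```

Request:
play_rows([
  [9.3,3.2,-1.8,0,0,0,0],
  [9.3,3.2,-1.8,0,0,0,0],
  [9.3,3.2,-1.8,0,0,0,0],
  [9.3,3.2,-1.8,0,0,0,0],
  [9.3,3.2,-1.8,0,0,0,0],
  [9.3,3.2,-1.8,0,0,0,0],
  [9.3,3.2,-1.8,0,0,0,0],
  [9.3,3.2,-1.8,0,0,0,0],
  [9.3,3.2,-1.8,0,0,0,0],
  [9.3,3.2,-1.8,0,0,0,0],
  [9.3,3.2,-1.8,0,0,0,0],
  [9.3,3.2,-1.8,0,0,0,0],
])

```text
time: 1.1
ee_pos: [0.4833, -0.3192, 0.2183]
tcp_rot: [0.992, 0.13, -0.0, -0.0]
ft_force: [1.0, -0.7, -0.6]
gripper_width: 0.0931
finger_force: 0.0
```

Request:
play_rows([
  [9.3,0,0,0,0,0,0.115],
  [9.3,0,0,0,0,0,0.115],
  [9.3,0,0,0,0,0,0.115],
  [9.3,0,0,0,0,0,0.115],
  [9.3,0,0,0,0,0,0],
])

```text
time: 1.52
ee_pos: [0.4824, -0.3203, 0.2182]
tcp_rot: [0.995, -0.101, -0.001, -0.0]
ft_force: [-0.4, 1.0, -0.6]
gripper_width: 0.0929
finger_force: 0.0
```

Request:
play_rows([
  [9.3,-0.9,-3.76,0,0,0,0],
  [9.3,-0.9,-3.76,0,0,0,0],
  [9.3,-0.9,-3.76,0,0,0,0],
  [9.3,-0.9,-3.76,0,0,0,0],
  [9.3,-0.9,-3.76,0,0,0,0],
  [9.3,-0.9,-3.76,0,0,0,0],
  [9.3,-0.9,-3.76,0,0,0,0],
  [9.3,-0.9,-3.76,0,0,0,0],
  [9.3,-0.9,-3.76,0,0,0,0],
  [9.3,-0.9,-3.76,0,0,0,0],
  [9.3,-0.9,-3.76,0,0,0,0],
  [9.3,-0.9,-3.76,0,0,0,0],
])

```text
time: 2.52
ee_pos: [0.4659, 0.1446, 0.2187]
tcp_rot: [0.995, -0.098, -0.0, 0.0]
ft_force: [0.7, 0.0, 1.2]
gripper_width: 0.0927
finger_force: 0.0
```

Request:
play_rows([
  [9.3,-0.9,-3.76,0,0,0,0],
  [9.3,-0.9,-3.76,0,0,0,0],
  [9.3,-0.9,-3.76,0,0,0,0],
  [9.3,0,0,3,0,0,0],
  [9.3,0,0,3,0,0,0],
  [9.3,0,0,3,0,0,0],
  [9.3,0,0,0,0,0,0],
  [9.3,0,0,0,0,0,0],
])

```text
time: 3.18
ee_pos: [0.4615, 0.2582, 0.1277]
tcp_rot: [0.995, -0.099, -0.002, 0.001]
ft_force: [0.0, 1.0, 0.8]
gripper_width: 0.0929
finger_force: 0.0
```

```bash
python3 - <<'E'
from h import *
s=manip.get_state();T=R.from_quat(s['tcp_rot'])
print(s['ee_pos'],T.as_matrix().round(3),s['joint_pos'].round(2))
y=np.radians(-11.5);g=np.array([.4526+.012*np.cos(y),.2626+.012*np.sin(y),.026])
print('tool cm',100*T.inv().apply(g-s['ee_pos']))
E
```

```text
[0.46151352 0.25823081 0.12773776] [[ 0.98  -0.197 -0.003]
 [-0.197 -0.98  -0.002]
 [-0.003  0.002 -1.   ]] [-0.52  0.54 -0.04  1.88  0.03  0.72 -2.35]
tool cm [ 0.26964394 -0.27492832 10.17238816]
```

Request:
play_rows([
  [9.3,0.27,-0.27,3,0,0,0],
  [9.3,0,0,3,0,0,0],
  [9.3,0,0,2.2,0,0,0],
  [9.3,0,0,1.2,0,0,0],
  [9.3,0,0,0.75,0,0,0],
  [9.3,0,0,0,0,0,0],
  [4,0,0,0,0,0,0],
  [2.8,0,0,0,0,0,0],
  [2.8,0,0,0,0,0,0],
  [2.8,0,0,0,0,0,0],
  [2.8,0,0,0,0,0,0],
  [2.8,0,0,0,0,0,0],
], newtons=45)

```text
time: 4.18
ee_pos: [0.4658, 0.2611, 0.0276]
tcp_rot: [0.995, -0.1, 0.0, -0.0]
ft_force: [-0.6, -0.4, -0.2]
gripper_width: 0.0574
finger_force: 0.0
```

Request:
play_rows([
  [1.5,0,0,0,0,0,0],
  [1,0,0,0,0,0,0],
  [1,0,0,0,0,0,0],
  [1,0,0,0,0,0,0],
  [1,0,0,0,0,0,0],
  [1,0,0,0,0,0,0],
])

```text
time: 4.68
ee_pos: [0.4656, 0.2609, 0.0272]
tcp_rot: [0.995, -0.1, -0.0, 0.0]
ft_force: [0.2, -0.8, -0.4]
gripper_width: 0.0216
finger_force: 45.0
```

Request:
play_rows([
  [1,0,0,-0.5,0,0,0],
  [1,0,0,-1.5,0,0,0],
  [1,0,0,-3,0,0,0],
  [1,0,0,-3,0,0,0],
  [1,0,0,-3,0,0,0],
  [1,0,0,-2,0,0,0],
  [1,0,0,-1,0,0,0],
])

```text
time: 5.27
ee_pos: [0.4668, 0.2616, 0.1704]
tcp_rot: [0.995, -0.1, 0.002, -0.002]
ft_force: [0.6, 0.7, -1.8]
gripper_width: 0.0215
finger_force: 45.0
```

Request:
play_rows([
  [1,0.7,1.35,0,0,0,0],
  [1,1.4,2.7,0,0,0,0],
  [1,1.6,3.0,0,0,0,0],
  [1,1.6,3.0,0,0,0,0],
  [1,1.6,3.0,0,0,0,0],
  [1,1.6,3.0,0,0,0,0],
  [1,1.6,3.0,0,0,0,0],
  [1,1.6,3.0,0,0,0,0],
  [1,1.5,2.8,0,0,0,0],
  [1,0.96,2.1,0,0,0,0],
  [1,0,0,0,0,0,-0.06],
  [1,0,0,0,0,0,-0.064],
])

```text
time: 6.27
ee_pos: [0.5501, -0.0342, 0.166]
tcp_rot: [0.999, -0.039, -0.001, 0.001]
ft_force: [0.6, 0.7, -2.1]
gripper_width: 0.0217
finger_force: 45.0
```

```bash
python3 - <<'E'
from h import *
t=manip.camera('top');d=manip.camera('side');s=manip.get_state();print(s['ee_pos'],s['tcp_rot'],s['gripper_width'],s['joint_pos'].round(2))
cv2.imwrite('pics/t1.png',t);cv2.imwrite('pics/s1.png',d)
g=lambda i,x,y,w,h,k:cv2.resize(np.clip(i[y:y+h,x:x+w].astype(float)*1.5,0,255).astype('u1'),None,fx=k,fy=k,interpolation=cv2.INTER_CUBIC)
cv2.imwrite('pics/c3.png',np.hstack([g(t,270,110,80,100,5),g(d,270,140,80,100,5)]))
T=R.from_quat(s['tcp_rot']).as_matrix()
tip=s['ee_pos']+T@[.134,0,.013];el=s['ee_pos']+T@[.137,0,-.019]
for n in('top','side'):print(n,w2p(n,tip),w2p(n,el))
E
```

```text
[ 0.54995496 -0.03182203  0.16620759] [ 9.99253876e-01 -3.86034259e-02 -1.20029756e-03 -1.63335127e-04] 0.021882718702627542 [ 0.06  0.52 -0.07  1.78  0.05  0.85 -1.67]
top [317.17421643 137.27420761] [318.40197007 131.74324378]
side [349.33058897 192.60723741] [352.11833755 181.40314181]
```

View pics/c3.png

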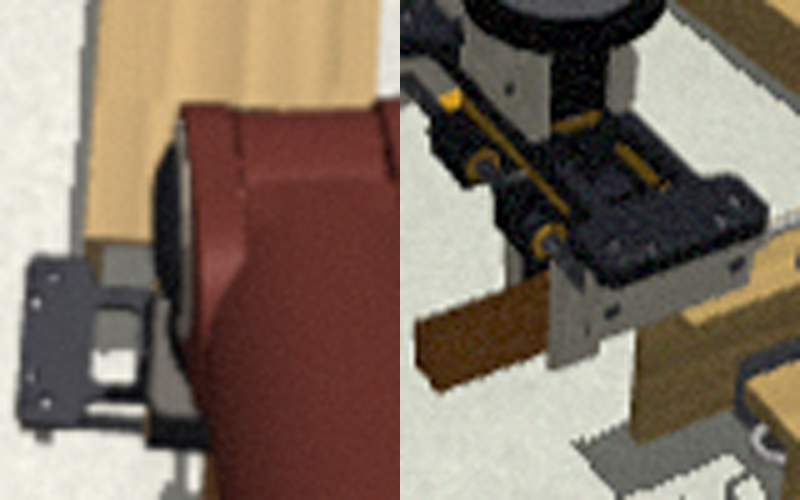

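Request:
play_rows([
  [1,0,0,1.5,0,0,0],
  [1,0,0,2.5,0,0,0],
  [1,0,0,2.5,0,0,0],
  [1,0,0,2.5,0,0,0],
  [1,0,0,2,0,0,0],
  [1,0,0,1,0,0,0],
  [1,0,0,0.4,0,0,0],
  [1,0,0,0,0,0,0],
  [1,0,0,0,0,0,0],
])

```text
time: 7.12
ee_pos: [0.5515, -0.0311, 0.0439]
tcp_rot: [0.999, -0.038, 0.001, -0.0]
ft_force: [-0.3, 0.1, -2.0]
gripper_width: 0.0216
finger_force: 45.0
```

```bash
python3 - <<'E'
from h import *
d=manip.camera('side');s=manip.get_state();print(s['ee_pos'],s['tcp_rot'],s['ft_force'])
cv2.imwrite('pics/s2.png',d)
g=lambda i,x,y,w,h,k:cv2.resize(np.clip(i[y:y+h,x:x+w].astype(float)*1.7,0,255).astype('u1'),None,fx=k,fy=k,interpolation=cv2.INTER_CUBIC)
cv2.imwrite('pics/c4.png',g(d,305,185,80,60,10))
T=R.from_quat(s['tcp_rot']).as_matrix()
tip=s['ee_pos']+T@[.134,0,.013];el=s['ee_pos']+T@[.137,0,-.019]
for p in(tip,el,[.6845,-.0415,.037]):print(np.round(p,4),(w2p('side',p)-[305,185]+.5)*10)
E
```

```text
[ 0.55183275 -0.03124626  0.04431324] [ 9.99270304e-01 -3.81755405e-02  1.21892957e-03 -4.19750093e-05] [ 0.8070598   0.8037237  -1.20707625]
[ 0.6855 -0.0415  0.0316] [396.85414969 440.1672606 ]
[ 0.6884 -0.0417  0.0636] [420.54353646 346.42081558]
[ 0.6845 -0.0415  0.037 ] [396.16527264 427.01938177]
```

View pics/c4.png

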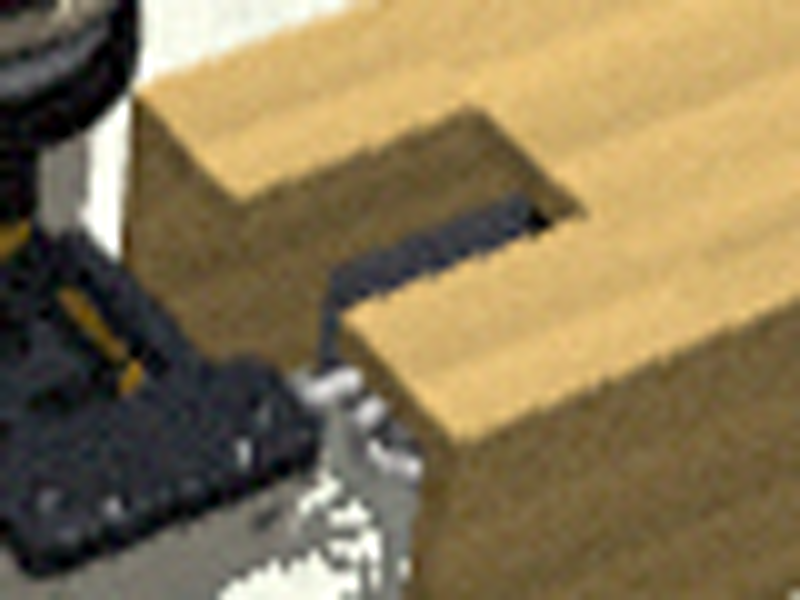

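Request:
play_rows([
  [1,0,0,0.3,0,0,0],
  [1,0,0,0.3,0,0,0],
  [1,0,0,0.3,0,0,0],
  [1,0,0,0,0,0,0],
  [1,0,0,0,0,0,0],
], newtons=60)

```text
time: 7.58
ee_pos: [0.5507, -0.0314, 0.0341]
tcp_rot: [0.999, -0.038, -0.0, -0.0]
ft_force: [-0.2, -1.0, -1.1]
gripper_width: 0.0218
finger_force: 60.0
```

Request:
play_rows([
  [1,-0.15,0,0,0,0,0],
  [1,-0.15,0,0,0,0,0],
  [1,-0.15,0,0,0,0,0],
  [1,-0.15,0,0,0,0,0],
  [1,-0.15,0,0,0,0,0],
  [1,-0.15,0,0,0,0,0],
])

```text
time: 8.08
ee_pos: [0.5434, -0.0307, 0.0344]
tcp_rot: [0.999, -0.038, 0.002, -0.0]
ft_force: [3.9, -0.9, -4.0]
gripper_width: 0.0213
finger_force: 60.0
```

Request:
play_rows([
  [1,-0.2,0,0,0,0,0],
  [1,-0.2,0,0,0,0,0],
  [1,-0.2,0,0,0,0,0],
  [1,-0.2,0,0,0,0,0],
  [1,-0.2,0,0,0,0,0],
  [1,-0.2,0,0,0,0,0],
  [1,-0.2,0,0,0,0,0],
  [1,-0.2,0,0,0,0,0],
  [1,-0.2,0,0,0,0,0],
  [1,-0.2,0,0,0,0,0],
])

```text
time: 8.92
ee_pos: [0.522, -0.0291, 0.0343]
tcp_rot: [0.999, -0.038, 0.0, -0.0]
ft_force: [3.9, -0.6, -2.0]
gripper_width: 0.0214
finger_force: 60.0
```

```bash
python3 - <<'E'
from h import *
f=[]
for i in range(4):
    d=manip.camera('side');f.append(manip.get_state()['ft_force'])
print(np.mean(f,0),np.std(f,0))
cv2.imwrite('pics/s3.png',d)
cv2.imwrite('pics/c5.png',cv2.resize(np.clip(d[165:265,290:400].astype(float)*1.6,0,255).astype('u1'),None,fx=6,fy=6,interpolation=cv2.INTER_CUBIC))
E
```

```text
[ 3.52199239 -0.06862261 -1.5732304 ] [0.76225563 0.28192338 0.38222897]
```

View pics/c5.png

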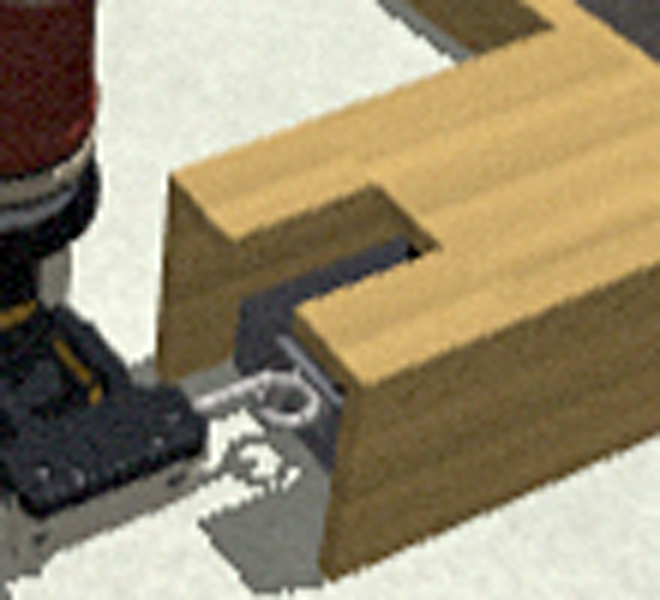

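Request:
play_rows([
  [1,-0.12,0,0,0,0,0],
  [1,-0.12,0,0,0,0,0],
  [1,-0.12,0,0,0,0,0],
  [1,-0.12,0,0,0,0,0],
  [1,-0.12,0,0,0,0,0],
])

```text
time: 9.53
ee_pos: [0.5161, -0.0286, 0.0342]
tcp_rot: [0.999, -0.038, 0.0, -0.0]
ft_force: [4.2, 0.1, -2.5]
gripper_width: 0.0215
finger_force: 60.0
```

Request:
play_rows([
  [1,-0.1,0,0,0,0,0],
  [1,-0.1,0,0,0,0,0],
  [1,-0.1,0,0,0,0,0],
  [1,-0.1,0,0,0,0,0],
])

```text
time: 9.87
ee_pos: [0.512, -0.0284, 0.0342]
tcp_rot: [0.999, -0.038, 0.0, -0.0]
ft_force: [3.5, -0.7, -2.1]
gripper_width: 0.0215
finger_force: 60.0
```

Request:
play_rows([
  [1,-0.1,0,0,0,0,0],
  [1,-0.1,0,0,0,0,0],
  [1,-0.1,0,0,0,0,0],
  [1,-0.1,0,0,0,0,0],
  [1,-0.1,0,0,0,0,0],
])

```text
time: 10.28
ee_pos: [0.507, -0.028, 0.0342]
tcp_rot: [0.999, -0.038, 0.0, -0.0]
ft_force: [4.8, -0.8, -1.9]
gripper_width: 0.0217
finger_force: 60.0
```

Request:
play_rows([
  [1,-0.1,0,0,0,0,0],
  [1,-0.1,0,0,0,0,0],
  [1,-0.1,0,0,0,0,0],
  [1,-0.1,0,0,0,0,0],
])

```text
time: 10.62
ee_pos: [0.5029, -0.0276, 0.0342]
tcp_rot: [0.999, -0.038, 0.0, -0.0]
ft_force: [4.9, -0.2, -1.6]
gripper_width: 0.0213
finger_force: 60.0
```

Request:
play_rows([
  [1,-0.1,0,0,0,0,0],
  [1,-0.1,0,0,0,0,0],
  [1,-0.1,0,0,0,0,0],
  [1,-0.1,0,0,0,0,0],
])

```text
time: 10.95
ee_pos: [0.499, -0.0273, 0.0342]
tcp_rot: [0.999, -0.038, 0.0, -0.0]
ft_force: [5.2, -0.7, -1.8]
gripper_width: 0.0214
finger_force: 60.0
```

Request:
play_rows([
  [1,-0.1,0,0,0,0,0],
  [1,-0.1,0,0,0,0,0],
  [1,-0.1,0,0,0,0,0],
  [1,-0.1,0,0,0,0,0],
])

```text
time: 11.28
ee_pos: [0.495, -0.027, 0.0342]
tcp_rot: [0.999, -0.038, 0.0, -0.0]
ft_force: [5.5, -0.3, -2.2]
gripper_width: 0.0215
finger_force: 60.0
```

Request:
play_rows([
  [1,-0.1,0,0,0,0,0],
  [1,-0.1,0,0,0,0,0],
  [1,-0.1,0,0,0,0,0],
  [1,-0.1,0,0,0,0,0],
])

```text
time: 11.62
ee_pos: [0.491, -0.0267, 0.0342]
tcp_rot: [0.999, -0.038, 0.0, -0.0]
ft_force: [4.9, -1.0, -1.6]
gripper_width: 0.0214
finger_force: 60.0
```

Request:
play_rows([
  [1,-0.1,0,0,0,0,0],
  [1,-0.1,0,0,0,0,0],
  [1,-0.1,0,0,0,0,0],
  [1,-0.1,0,0,0,0,0],
  [1,-0.1,0,0,0,0,0],
])

```text
time: 12.03
ee_pos: [0.486, -0.0264, 0.0342]
tcp_rot: [0.999, -0.038, 0.0, -0.0]
ft_force: [5.3, -0.2, -3.0]
gripper_width: 0.022
finger_force: 60.0
```

Request:
play_rows([
  [1,-0.1,0,0,0,0,0],
  [1,-0.1,0,0,0,0,0],
  [1,-0.1,0,0,0,0,0],
  [1,-0.1,0,0,0,0,0],
  [1,-0.1,0,0,0,0,0],
])

```text
time: 12.45
ee_pos: [0.4819, -0.0259, 0.0343]
tcp_rot: [0.999, -0.038, 0.001, -0.0]
ft_force: [7.0, -0.3, -2.8]
gripper_width: 0.0212
finger_force: 60.0
```

Request:
play_rows([
  [1,-0.1,0,0,0,0,0],
  [1,-0.1,0,0,0,0,0],
  [1,-0.1,0,0,0,0,0],
])

```text
time: 12.7
ee_pos: [0.4797, -0.0254, 0.0343]
tcp_rot: [0.999, -0.038, 0.002, -0.0]
ft_force: [7.8, -0.5, -3.6]
gripper_width: 0.0213
finger_force: 60.0
```

Request:
play_rows([
  [1,-0.1,0,0,0,0,0],
  [1,-0.1,0,0,0,0,0],
  [1,-0.1,0,0,0,0,0],
])

```text
time: 12.95
ee_pos: [0.4781, -0.0253, 0.0345]
tcp_rot: [0.999, -0.038, 0.003, -0.0]
ft_force: [9.0, 0.3, -5.2]
gripper_width: 0.0217
finger_force: 60.0
```

Request:
play_rows([
  [1,-0.1,0,0,0,0,0],
  [1,-0.1,0,0,0,0,0],
  [1,-0.1,0,0,0,0,0],
  [1,0,0,0,0,0,0],
])

```text
time: 13.28
ee_pos: [0.4767, -0.0251, 0.0349]
tcp_rot: [0.999, -0.038, 0.005, -0.0]
ft_force: [10.8, -0.9, -5.0]
gripper_width: 0.0215
finger_force: 60.0
```

Request:
play_rows([
  [1,-0.1,0,0,0,0,0],
  [1,-0.1,0,0,0,0,0],
  [1,0,0,0,0,0,0],
  [1,0,0,0,0,0,0],
  [1,0,0,0,0,0,0],
  [1,0,0,0,0,0,0],
])

```text
time: 13.78
ee_pos: [0.4759, -0.025, 0.0351]
tcp_rot: [0.999, -0.038, 0.006, -0.0]
ft_force: [11.3, -0.6, -4.5]
gripper_width: 0.0216
finger_force: 60.0
```

```bash
python3 - <<'E'
from h import *
f=[]
for i in range(4):
    d=manip.camera('side');f.append(manip.get_state()['ft_force'])
print(np.mean(f,0),manip.get_state()['ee_pos'])
E
```

```text
[11.70538288 -0.5735029  -4.52426014] [ 0.47588559 -0.02506509  0.03508908]
```

Request:
play_rows([
  [1,0.1,0,0,0,0,0],
  [1,0.1,0,0,0,0,0],
  [1,0.1,0,0,0,0,0],
  [1,0.1,0,0,0,0,0],
  [1,0.1,0,0,0,0,0],
  [1,0.1,0,0,0,0,0],
  [1,0.1,0,0,0,0,0],
  [1,0.1,0,0,0,0,0],
  [1,0.1,0,0,0,0,0],
  [1,0,0,0,0,0,0],
])

```text
time: 14.82
ee_pos: [0.4782, -0.0257, 0.034]
tcp_rot: [0.999, -0.038, -0.001, -0.0]
ft_force: [3.1, -0.4, -1.1]
gripper_width: 0.0216
finger_force: 60.0
```

Request:
play_rows([
  [1,0.1,0,0,0,0,0],
  [1,0.1,0,0,0,0,0],
  [1,0.1,0,0,0,0,0],
  [1,0,0,0,0,0,0],
  [1,0,0,0,0,0,0],
])

```text
time: 15.23
ee_pos: [0.4803, -0.0262, 0.0338]
tcp_rot: [0.999, -0.038, -0.002, 0.0]
ft_force: [-1.1, 0.7, -1.2]
gripper_width: 0.0219
finger_force: 60.0
```

Request:
play_rows([
  [1,0.1,0,0,0,0,0],
  [1,0.1,0,0,0,0,0],
  [1,0.1,0,0,0,0,0],
  [1,0,0,0,0,0,0],
])

```text
time: 15.57
ee_pos: [0.485, -0.0264, 0.0341]
tcp_rot: [0.999, -0.038, -0.0, 0.0]
ft_force: [0.3, 0.4, -0.8]
gripper_width: 0.0217
finger_force: 60.0
```

```bash
python3 - <<'E'
from h import *
f=[]
for i in range(4):
    d=manip.camera('side');f.append(manip.get_state()['ft_force'])
print(np.mean(f,0),manip.get_state()['ee_pos'],manip.get_state()['tcp_rot'])
cv2.imwrite('pics/c6.png',cv2.resize(np.clip(d[190:270,280:370].astype(float)*1.6,0,255).astype('u1'),None,fx=7,fy=7,interpolation=cv2.INTER_CUBIC))
E
```

```text
[-0.32822046  0.12277362 -1.23404157] [ 0.48488804 -0.02628226  0.03416982] [ 9.99275208e-01 -3.80663146e-02 -1.19909139e-04 -2.59620781e-05]
```

View pics/c6.png

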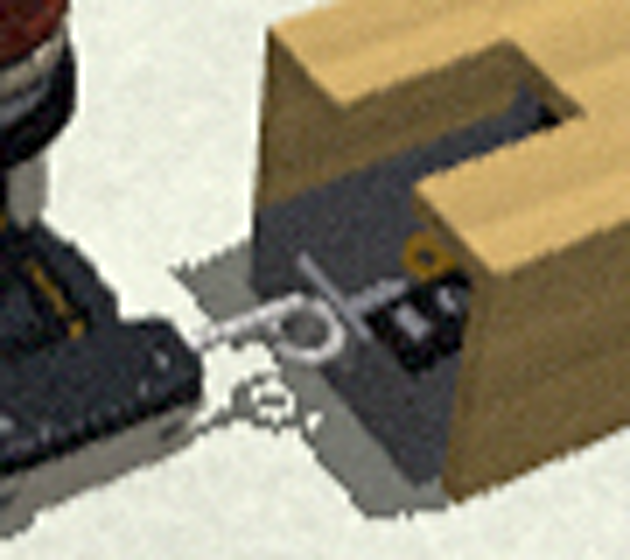

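Request:
play_rows([
  [1,0,0,-0.3,0,0,0],
  [1,0,0,-0.3,0,0,0],
  [1,0,0,-0.3,0,0,0],
  [1,0,0,-0.3,0,0,0],
])

```text
time: 16.1
ee_pos: [0.4851, -0.0263, 0.0466]
tcp_rot: [0.999, -0.038, 0.0, -0.0]
ft_force: [0.4, 0.0, -0.1]
gripper_width: 0.0215
finger_force: 60.0
```

Request:
play_rows([
  [1,0,0,-0.3,0,0,0],
  [1,0,0,-0.3,0,0,0],
  [1,0,0,-0.4,0,0,0],
  [1,0,0,-0.5,0,0,0],
  [1,0,0,-1,0,0,0],
  [1,0,0,-2,0,0,0],
  [1,0,0,-3,0,0,0],
  [1,0,0,-3,0,0,0],
  [1,0,0,-2,0,0,0],
  [1,0,0,-0.5,0,0,0],
  [1,0,0,0,0,0,0],
])

```text
time: 17.02
ee_pos: [0.4858, -0.0264, 0.1776]
tcp_rot: [0.999, -0.038, 0.002, -0.0]
ft_force: [0.5, -0.2, -1.7]
gripper_width: 0.0217
finger_force: 60.0
```

```bash
python3 - <<'E'
from h import *
s=manip.get_state();T=R.from_quat(s['tcp_rot'])
print(s['ee_pos'],T.as_matrix().round(3),s['ft_force'])
print('tool cm',100*T.inv().apply(np.array([.4656,.2609,.10])-s['ee_pos']))
E
```

```text
[ 0.48582799 -0.02635579  0.17764695] [[ 0.997 -0.076  0.004]
 [-0.076 -0.997 -0.   ]
 [ 0.004 -0.    -1.   ]] [ 0.4854682  -0.1517966  -1.74160026]
tool cm [ -4.23544539 -28.48604886   7.7554589 ]
```

Request:
play_rows([
  [1,-0.3,-1.5,0,0,0,0],
  [1,-0.4,-3,0,0,0,0],
  [1,-0.5,-3,0,0,0,0],
  [1,-0.5,-3.5,0,0,0,0],
  [1,-0.5,-3.5,0,0,0,0],
  [1,-0.5,-3.5,0,0,0,0],
  [1,-0.5,-3.5,0,0,0,0],
  [1,-0.5,-3.5,0,0,0,0],
  [1,-0.3,-2.5,0,0,0,0],
  [1,-0.24,-1,0,0,0,0],
  [1,0,0,0,0,0,0.062],
  [1,0,0,0,0,0,0.062],
])

```text
time: 18.02
ee_pos: [0.4632, 0.2605, 0.1742]
tcp_rot: [0.995, -0.101, -0.002, 0.001]
ft_force: [-0.2, -1.2, -1.3]
gripper_width: 0.0218
finger_force: 60.0
```

Request:
play_rows([
  [1,0,0,2,0,0,0],
  [1,0,0,3,0,0,0],
  [1,0,0,1.8,0,0,0],
  [1,0,0,0,0,0,0],
  [1,0,0,0,0,0,0],
])

```text
time: 18.43
ee_pos: [0.4635, 0.2592, 0.1066]
tcp_rot: [0.995, -0.101, -0.002, 0.002]
ft_force: [-0.1, 0.3, -1.0]
gripper_width: 0.0216
finger_force: 60.0
```

```bash
python3 - <<'E'
from h import *
d=manip.camera('side');s=manip.get_state();T=R.from_quat(s['tcp_rot'])
print(s['ee_pos'],s['tcp_rot'],s['ft_force'])
print('tool cm',100*T.inv().apply(np.array([.4656,.2609,.0272])-s['ee_pos']))
cv2.imwrite('pics/c7.png',cv2.resize(np.clip(d[130:230,170:290].astype(float)*1.6,0,255).astype('u1'),None,fx=6,fy=6,interpolation=cv2.INTER_CUBIC))
E
```

```text
[0.46453047 0.26016532 0.1079287 ] [ 9.94941399e-01 -1.00455003e-01 -3.32663512e-04  5.43258191e-04] [ 0.1089503  -0.8553278  -0.82428226]
tool cm [ 0.09457116 -0.10263065  8.07270678]
```

View pics/c7.png

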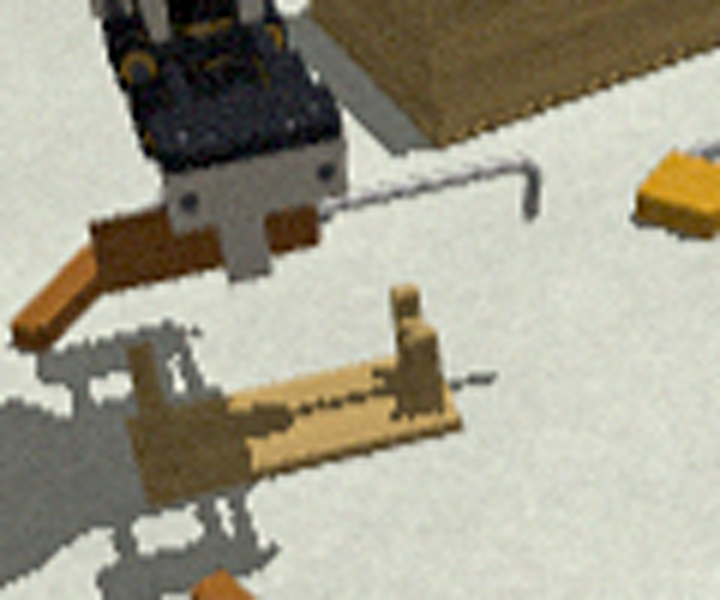

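Request:
play_rows([
  [1,0.1,-0.1,1,0,0,0],
  [1,0,0,2,0,0,0],
  [1,0,0,1.5,0,0,0],
  [1,0,0,1,0,0,0],
  [1,0,0,0.8,0,0,0],
  [1,0,0,0.6,0,0,0],
  [1,0,0,0.4,0,0,0],
  [1,0,0,0.3,0,0,0],
  [1,0,0,0.2,0,0,0],
  [1,0,0,0,0,0,0],
  [1,0,0,0,0,0,0],
])

```text
time: 19.4
ee_pos: [0.4658, 0.262, 0.0305]
tcp_rot: [0.995, -0.1, 0.0, -0.0]
ft_force: [1.0, 0.1, -0.7]
gripper_width: 0.0217
finger_force: 60.0
```

Request:
play_rows([
  [1,0,0.08,0.1,0,0,0],
  [1,0,0,0.1,0,0,0],
  [1,0,0,0.1,0,0,0],
  [1,0,0,0,0,0,0],
  [1,0,0,0,0,0,0],
])

```text
time: 19.82
ee_pos: [0.4654, 0.2611, 0.0272]
tcp_rot: [0.995, -0.1, 0.0, -0.0]
ft_force: [0.1, 0.7, -1.3]
gripper_width: 0.0216
finger_force: 60.0
```

Request:
play_rows([
  [2.4,0,0,0,0,0,0],
  [3,0,0,0,0,0,0],
  [5,0,0,0,0,0,0],
  [7,0,0,0,0,0,0],
  [9,0,0,0,0,0,0],
  [9,0,0,0,0,0,0],
  [9,0,0,0,0,0,0],
  [9,0,0,0,0,0,0],
  [9,0,0,0,0,0,0],
])

```text
time: 20.57
ee_pos: [0.4654, 0.2611, 0.0272]
tcp_rot: [0.995, -0.1, 0.0, -0.0]
ft_force: [0.5, -0.3, 1.1]
gripper_width: 0.0719
finger_force: 0.0
```

Request:
play_rows([
  [9,0,0,-1,0,0,0],
  [9,0,0,-2,0,0,0],
  [9,0,0,-3,0,0,0],
  [9,0,0,-3,0,0,0],
  [9,0,0,-3,0,0,0],
  [9,0,0,-2,0,0,0],
  [9,0,-2,0,0,0,0],
  [9,0,-3,0,0,0,0],
  [9,0,-3,0,0,0,0],
  [9,0,-2,0,0,0,0],
  [9,0,0,0,0,0,0],
])

```text
time: 21.48
ee_pos: [0.4843, 0.3651, 0.168]
tcp_rot: [0.995, -0.097, 0.0, -0.003]
ft_force: [-0.4, 0.8, 0.3]
gripper_width: 0.0901
finger_force: 0.0
```

```bash
python3 - <<'E'
from h import *
t=manip.camera('top');d=manip.camera('side');s=manip.get_state();print(s['ee_pos'],s['gripper_width'])
g=lambda i,x,y,w,h,k:cv2.resize(np.clip(i[y:y+h,x:x+w].astype(float)*1.5,0,255).astype('u1'),None,fx=k,fy=k,interpolation=cv2.INTER_CUBIC)
cv2.imwrite('pics/c8.png',np.hstack([g(t,165,175,65,100,4),g(t,280,95,60,100,4),g(d,185,165,75,100,4)]))
E
```

```text
[0.48483289 0.35927233 0.16741352] 0.08988389054372123
```

View pics/c8.png

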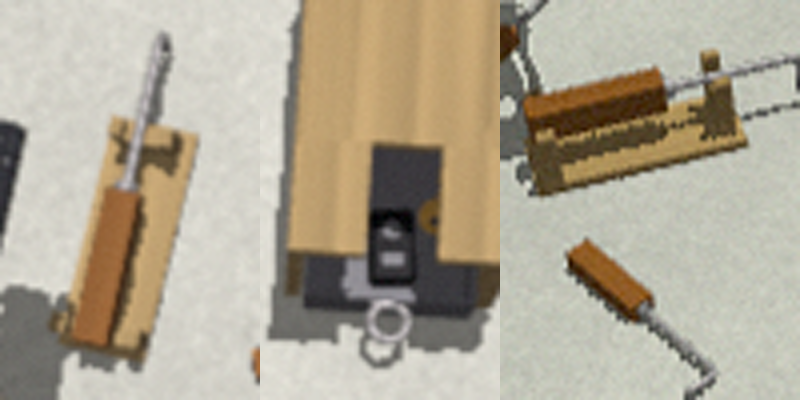

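```bash
python3 -c "
from station import manip;print(manip.finish_job())"
```

```text
the job is handed in; nothing more can be done
None
```

I drew the tray out about 60 mm until the hook pressed it against the soft stop (about 7 N above the drag, 12 N total), unhooked without pushing it back, laid the hook back in its cradle and handed the job in; the hand-in gave no verdict.

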